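# Unlock the dog's tablet tub on the entrance shelf

## Robot

A 6-joint arm with a two-finger parallel gripper is mounted at the origin on the work surface. World frame = base frame: x ahead of the robot, y to its left, z up, the work surface at z = 0. Lengths are in m, angles in degrees, forces in N, time in s.
With the tool pointing down it reaches from about 0.275 to 0.775 m from the base axis. Payload 14.6 kg.
Tool frame: the origin (TCP) lies on the mounting face of the last link; the fingertips stand 173 mm ahead of it and the grasp point (between the pads) lies 155 mm ahead of it (arm.hold_point_z is the x of the grasp point in the tool frame, in m); x points along the fingers, z is the direction in which the jaws open and shut, and the axes are right-handed (so a half turn about x gives the same grasp; the last joint's range is limited). The gripper opens to 85 mm and grips with 20 to 120 N. Pads are 22 mm wide; open, the fingers measure 114 mm over their backs; the gripper's body (76 mm by 85 mm) begins 54 mm behind the grasp point. The pads swing forward as they close: fully open they stand 13 mm farther back than shut.
Start: joints at [-85.445, 15.075, -2.767, 72.158, 0, 81.102], TCP at [0.122, -0.511, 0.405] pointing down, gripper open.
Joint ranges: [-151.79, 151.79], [-50.71, 97.33], [-67.44, 78.34], [-121.81, 120.89], [-77.56, 73.72], [-180, 180]. Speed limits (degrees/s): [108.29, 108.29, 147.25, 159.86, 180, 180].

## Interface

Orientations are given as [roll, pitch, yaw] about the fixed x, y, z axes, in that order (R = Rz(yaw) Ry(pitch) Rx(roll)).
In Python, from plant import arm, viewer, finder gives the robot as it stands. The module is installed in compiled form; this text tells all that it offers.
- The arm moves only by the tool jog_arm, never from a script. Its argument "steps" is a list of rows, each an object with "claw": the closure, from 0 (fully open) to 1 (shut); "dp": the shift along the world's x, y, z in cm, a list of three; "roll": the turn about the world's z in degrees. In form: [{"claw": claw, "dp": [x, y, z], "roll": roll}, ...]. A call has 1 to 12 rows; each row shifts and turns the commanded pose from where the row before left it; what a row does not reach is not made up. A row lasts 1/8 s, in which the tool goes at most 62.5 mm and 10.7 degrees, less where a joint would pass 70% of its speed; a pose out of reach is approached as far as the arm can. A call is refused whole if a number of a shift passes 6.25 or a number of a turn 10.7, either way. A call with a gripper value outside its range is refused whole. The fingers move at their own pace and stop on an object; the grip force is fixed at half the most. Time passes only in rows, so rows that do not move let the fingers close. It gives the time, the measured TCP pose, the force and the opening at its end, in the units of the state.
- arm.observe(): the state, without advancing time (a new reading comes with each control period).
- viewer.grab_frame(name): name is "side" or "top"; returns the picture (420x560x3 uint8, red, green, blue); there is no depth.
- viewer.camera_params(name): a dict with "camera_matrix" (3x3 intrinsics, pixels), "k1" (the pictures are not rectified: a ray, as slopes to the right and down, at radius r is drawn at 1 + k1 r^2 times it, then the intrinsics apply), "origin" and "orientation" of the camera in the world. Camera axes: x right, y up, looking along -z (the intrinsics and any distortion apply to the point x, -y, -z); pixel columns grow to the right and rows downward; lengths in m; the calibration is good to about 2 mm. A picture is of the moment at which its call begins. camera_params takes no time and is no camera call.
- arm.hand_in(): hands the job in, once; it reports no verdict.
Trained networks look in the newest picture that a camera, given by its name, has taken for a name from the list of things; names that differ only in an ending like _2 or _b are one class to them, and where a whole thing is asked for, a point or a joint stands for the part that bears it (a point fixed in the world has none). Each returns a list of dicts, best first, with "conf" (0 to 1); they miss things now and then, are a little off and sometimes report something else, mostly with a low value. They report only what shows in the picture. A call takes as long as a camera call. They do not tell look-alikes from the thing itself.
- finder.boxes_of(camera, target): "xy" ([column, row] in pixels, amid what is visible of it).
- finder.outline_of(camera, target): "pixels" (420x560 bool, what is visible of it) and "xy" ([column, row] in pixels, amid what is visible of it).
The state is a dict: "time": time; "q": joint angles; "dq": joint speeds; "tau": joint torques, N m; "position": TCP position; "tcp_rot": TCP orientation; "wrist_force": force on the tool from outside, world axes, zero at the start; "wrist_torque": the same for the moment, N m; "grip_width": opening from 0.0 (shut) to 1.0 (fully open).
Only numpy, scipy, OpenCV 4.12 (cv2) and the standard library are available. Lean on these libraries where they do the work, as an engineer would, in place of code of your own. Each camera call takes 0.05 s, during which the arm holds its last target.

## Task

It is time for the dog's tablet: open the child-resistant cap of the amber tub with the white cap by pressing it down hard and turning it anticlockwise (seen from above) until it stops, then let go and leave the cap sitting there, unlocked. Leave the white tub with the blue cap closed.

Things in the scene. Friction and masses are not known exactly. Their poses are not given: they have to be found in the camera images.
- amber_cap_mid (a point): On the axis, half-way up the white cap to open: upright cylinder, 52 mm diameter, 30 mm tall, its top 112 mm above the shelf. Red stripe on top along this point's -x: over the red dot of the holder when closed, the green dot when open. The amber tub below (48 mm diameter) is fixed in a black holder 84 mm square, 20 mm high. Nothing taller stands within 85 mm of the axis. Turns with the cap.
- amber_cap (a joint): Turn of the white cap about its upright axis, rad: 0 closed, grows anticlockwise seen from above, hard stop at 1.4 (80 degrees), fully open. Starts at 0 to 0.08. Unless pressed down, a lug blocks it at about 0.14 (it gives a little if forced); from about 0.7 on it turns freely even when let up. Turning takes about 0.06 N m; it stays at the angle where it is left.
- amber_press (a joint): How far the white cap is pressed straight down, m: 0 let up, 0.007 fully down (hard stop); the lug is free from about 0.005. A spring pushes back with about 5 N at first and 15 N fully down, and lifts the cap when it is let go. Gripped by its side, the cap can be pushed and turned in one grasp.
- white_cap (a joint): Turn of the blue cap of the other tub, rad: same make and size, but a white body with a green band and a blue cap. It must stay closed (up to 0.14 rad of play). The tubs stand one to the left and one to the right, either way round, at least 160 mm apart.
Mind the look-alikes: they are no part of the job. Leave any purple or yellow look-alike of the part that bears amber_cap_mid alone.

How it is judged:
By the outcome, as a careful person would: the job done as asked, in the order asked, and still so for the second after the job is handed in, with the robot touching nothing.
It also fails if it takes over 29 s, if anything falls off the work surface, if the arm or the gripper's body presses on something with over 40 N, if the wrist force passes 120 N, or if a joint passes its speed limit or range.

## Working session

There is one attempt and no reset: what is moved stays moved. The work goes in short steps, Python scripts to look and compute and a tool call to move; the robot and the scene stay as the last step left them, time stands still between calls to the robot, and variables do not carry over. Pictures are saved under pics/ and viewed, and the job is handed in when it is done.

Besides the shell and the picture viewer there is one more tool, called as a command line: name --argument value ..., lists and objects as JSON in quotes. jog_arm: Moves the arm, as the interface text tells. Its arguments: {"type":"object","properties":{"steps":{"type":"array","items":{"type":"object","properties":{"claw":{"type":"number"},"dp":{"type":"array","items":{"type":"number"}},"roll":{"type":"number"}}}}},"required":["steps"]}

```bash
mkdir -p pics; cat > h.py <<'E'
import numpy as np, cv2
from plant import arm, viewer, finder
def save(name,fn,crop=None,scale=1):
    im=viewer.grab_frame(name)
    if crop: im=im[crop[1]:crop[3],crop[0]:crop[2]]
    if scale!=1: im=cv2.resize(im,None,fx=scale,fy=scale,interpolation=cv2.INTER_CUBIC)
    cv2.imwrite('pics/'+fn,im[:,:,::-1])
E
python3 - <<'E'
from h import *
s=arm.observe(); print({k:np.round(v,3) for k,v in s.items()})
for n in('side','top'):
    save(n,n+'0.png'); print(viewer.camera_params(n))
    for t in('amber_cap_mid',):
        for d in finder.boxes_of(n,t): print(n,t,d)
E
```

```text
{'time': np.float64(0.0), 'q': array([-8.5446e+01,  1.5099e+01, -2.8060e+00,  7.2159e+01,  1.0000e-03,
        8.1102e+01]), 'dq': array([-0.037, -0.079,  0.013, -0.041,  0.078, -0.025]), 'tau': array([ 4.0000e-03, -6.3763e+01,  3.8457e+01,  1.4000e-02,  0.0000e+00,
       -0.0000e+00]), 'position': array([ 0.122, -0.51 ,  0.404]), 'tcp_rot': array([170.159,  89.936,  93.612]), 'wrist_force': array([ 0.146, -0.627,  0.008]), 'wrist_torque': array([ 0.035, -0.   ,  0.001]), 'grip_width': np.float64(1.001)}
{'camera_matrix': array([[412.46691925,   0.        , 278.67914469],
       [  0.        , 412.46691925, 215.35128766],
       [  0.        ,   0.        ,   1.        ]]), 'k1': -0.07790940366652054, 'origin': array([ 0.37198538, -0.5969914 ,  0.5792518 ]), 'orientation': array([51.17081777,  0.6305171 , -8.3765174 ])}
side amber_cap_mid {'xy': [305.7, 176.0], 'conf': 0.81}
side amber_cap_mid {'xy': [309.4, 223.8], 'conf': 0.59}
side amber_cap_mid {'xy': [217.3, 165.3], 'conf': 0.57}
{'camera_matrix': array([[392.51896603,   0.        , 278.28237734],
       [  0.        , 392.51896603, 213.70216885],
       [  0.        ,   0.        ,   1.        ]]), 'k1': -0.005584941294750553, 'origin': array([ 0.40386783, -0.00685178,  0.74373763]), 'orientation': array([  6.29266246,   0.56793756, -90.13815678])}
top amber_cap_mid {'xy': [204.8, 185.2], 'conf': 0.97}
top amber_cap_mid {'xy': [156.0, 291.5], 'conf': 0.89}
top amber_cap_mid {'xy': [298.7, 196.3], 'conf': 0.58}
```

View pics/side0.png

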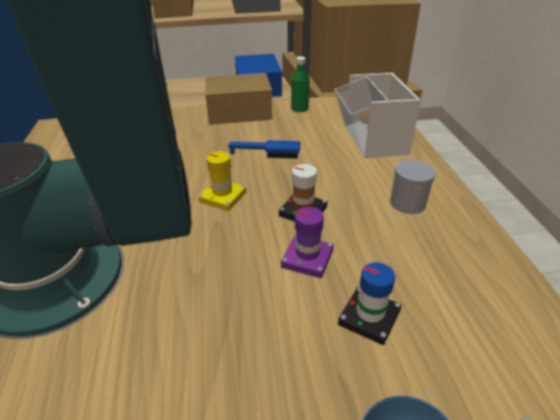

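View pics/top0.png

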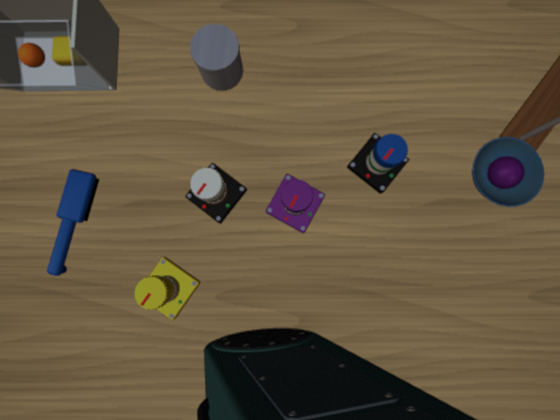

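Candidates, as (column, row) in the top picture: white cap (209,183), purple (297,196), yellow (152,291), blue (391,151). In the side picture: white (304,176), purple (309,224), yellow (219,165), blue (377,280). The white cap on the amber body is the target. Next I crop it close and measure it.

```bash
cat >> h.py <<'E'
from scipy.spatial.transform import Rotation as Ro
def cam(n):
    p=viewer.camera_params(n); return p['camera_matrix'],p['k1'],np.array(p['origin']),Ro.from_euler('xyz',p['orientation'],degrees=True).as_matrix()
def proj(n,X):
    K,k,o,R=cam(n); c=(np.atleast_2d(X)-o)@R; u=np.c_[c[:,0],-c[:,1]]/(-c[:,2:3]); u=u*(1+k*(u**2).sum(1,keepdims=True)); return u@K[:2,:2].T+K[:2,2]
def ray(n,px):
    K,k,o,R=cam(n); d=(np.array(px,float)-K[:2,2])/[K[0,0],K[1,1]]; u=d.copy()
    for _ in range(20): u=d/(1+k*(u@u))
    return o,R@np.array([u[0],-u[1],-1])
def atz(n,px,z):
    o,d=ray(n,px); return o+d*(z-o[2])/d[2]
def cyl(n,x,y,z0,z1,r=.026,extra=None):
    t=np.linspace(0,2*np.pi,80); pts=np.concatenate([np.c_[x+r*np.cos(t),y+r*np.sin(t),0*t+z] for z in (z0,z1)])
    h=cv2.convexHull((proj(n,pts)*16).round().astype(np.int32)); m=np.zeros((420,560),np.uint8); cv2.fillPoly(m,[h],255,shift=4); return m>0
E
python3 - <<'E'
from h import *
from scipy.optimize import minimize
ms={}
for n,px in(('top',(209,183)),('side',(304,176))):
    save(n,n+'1.png',(170,140,260,240) if n=='top' else (265,150,345,230),6)
    ds=finder.outline_of(n,'amber_cap_mid')
    ds=[d for d in ds if np.hypot(*(np.array(d['xy'])-px))<20]
    for d in ds: print(n,d['xy'],d['conf'],d['pixels'].sum())
    if ds: ms[n]=ds[0]['pixels']
for n in ms:
    f=lambda p:1-(cyl(n,*p,.082,.112)&ms[n]).sum()/(cyl(n,*p,.082,.112)|ms[n]).sum()
    x0=atz(n,(209,183) if n=='top' else (304,176),.097)[:2]
    r=minimize(f,x0,method='Nelder-Mead',options=dict(initial_simplex=[x0,x0+[.008,0],x0+[0,.008]])); print(n,x0,r.x,1-r.fun)
x0=atz('top',(209,183),.11)[:2]
f=lambda p:sum(1-(cyl(n,*p,.082,.112)&ms[n]).sum()/(cyl(n,*p,.082,.112)|ms[n]).sum() for n in ms)
r=minimize(f,x0,method='Nelder-Mead',options=dict(initial_simplex=[x0,x0+[.008,0],x0+[0,.008]])); print('both',r.x,r.fun)
# holder corners
im=viewer.grab_frame('top'); hsv=cv2.cvtColor(im,cv2.COLOR_RGB2HSV)
red=((hsv[...,0]<8)|(hsv[...,0]>172))&(hsv[...,1]>140)&(hsv[...,2]>80)
ys,xs=np.nonzero(red[150:220,180:250]); 
n,l,st,ce=cv2.connectedComponentsWithStats(red[150:230,180:250].astype(np.uint8))
for i in range(1,n): print('red',st[i][4],ce[i]+[180,150])
pc=proj('top',[*r.x,.112]);print('top centre px',pc)
print('purple',atz('top',(297,196),.112)[:2])
E
```

```text
top [205.5, 185.2] 0.64 856
top [205.6, 181.2] 0.46 860
side [303.7, 175.0] 0.63 578
top [0.52736252 0.11534851] [0.52553214 0.11798886] 0.9135538954108858
side [0.52625783 0.11942418] [0.52756866 0.11890988] 0.9665551839464883
both [0.52702695 0.1179677 ] 0.12666145703203213
red 21 [201.19047619 188.28571429]
red 14 [203.5        206.28571429]
top centre px [[205.70303995 181.49303953]]
purple [ 0.50241147 -0.03127548]
```

View pics/top1.png

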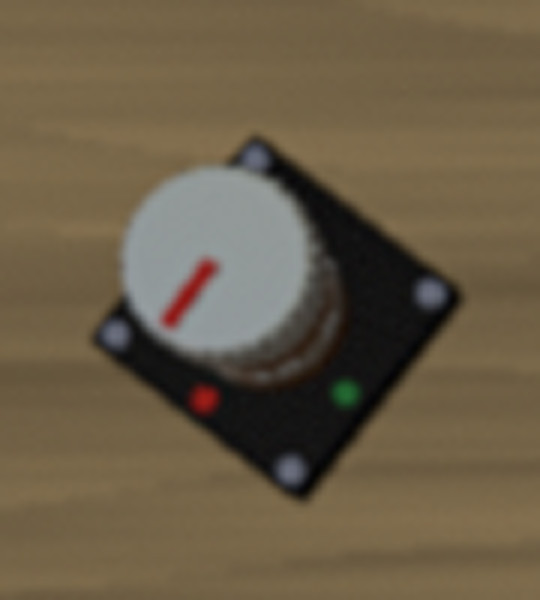

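View pics/side1.png

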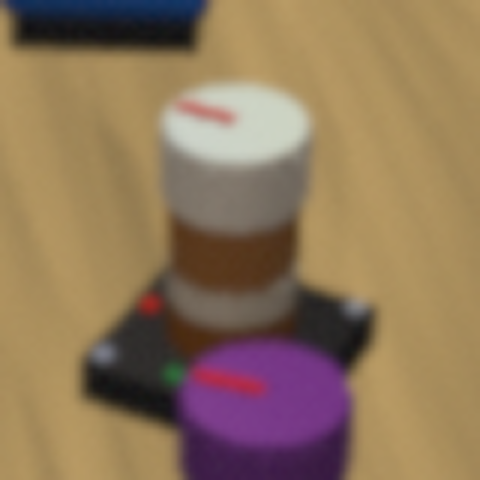

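```bash
python3 - <<'E'
from h import *
s=arm.observe(); print(s['time'])
R=Ro.from_euler('xyz',s['tcp_rot'],degrees=True).as_matrix(); print(R.round(3))
print('jaw yaw',np.degrees(np.arctan2(R[1,2],R[0,2])))
print('cap top rim centre', atz('top',(170+215/6,140+262/6),.112))
b=[(256,158),(432,293),(291,470),(115,333)]
P=np.array([atz('top',(170+x/6,140+y/6),.02) for x,y in b]);print('bolts',P.round(4),P.mean(0))
a=atz('top',(170+204/6,140+400/6),.02)-P.mean(0);g=atz('top',(170+346/6,140+393/6),.02)-P.mean(0)
print('red az',np.degrees(np.arctan2(a[1],a[0])),'green az',np.degrees(np.arctan2(g[1],g[0])))
print('holder side-cam', [atz('side',(265+x/6,150+y/6),.02).round(4) for x,y in((103,353),(355,308))])
i=atz('top',(170+210/6,140+265/6),.112);o=atz('top',(170+167/6,140+325/6),.112);d=o-i;print('stripe az',np.degrees(np.arctan2(d[1],d[0])))
E
```

```text
0.45
[[-0.     0.973  0.233]
 [ 0.     0.233 -0.973]
 [-1.     0.    -0.   ]]
jaw yaw -76.54762719227315
cap top rim centre [0.5234141  0.11768876 0.112     ]
bolts [[0.5739 0.1235 0.02  ]
 [0.5307 0.0679 0.02  ]
 [0.4754 0.1111 0.02  ]
 [0.5185 0.1667 0.02  ]] [0.52464389 0.11728489 0.02      ]
red az 142.16922816250406 green az -137.74294217697158
holder side-cam [array([0.4781, 0.1128, 0.02  ]), array([0.5758, 0.1249, 0.02  ])]
stripe az 145.31919098029954
```

Target confirmed: white cap on an amber body, with a red and a green dot on the black holder. The axis is at about (0.5255, 0.118), and the holder bolts and the cap outline agree within 2–3 mm. I'm moving above it now.

jog_arm --steps '[{"claw":0,"dp":[3.0,4.6,0],"roll":4},{"claw":0,"dp":[3.2,5,0],"roll":4},{"claw":0,"dp":[3.2,5,0],"roll":4},{"claw":0,"dp":[3.2,5,0],"roll":4},{"claw":0,"dp":[3.2,5,0],"roll":4},{"claw":0,"dp":[3.2,5,0],"roll":4},{"claw":0,"dp":[3.2,5,0],"roll":4},{"claw":0,"dp":[3.2,5,0],"roll":4},{"claw":0,"dp":[3.2,5,0],"roll":4},{"claw":0,"dp":[3.2,5,0],"roll":4},{"claw":0,"dp":[3.2,5,0],"roll":4},{"claw":0,"dp":[3.2,5,0],"roll":4}]'

```text
time: 1.95
position: [0.5049, 0.0875, 0.4048]
tcp_rot: [13.7, 90.0, -14.7]
wrist_force: [0.8, -0.0, 0.1]
grip_width: 1.002
```

jog_arm --steps '[{"claw":0,"dp":[2,3,-3],"roll":0},{"claw":0,"dp":[0,0,-3],"roll":0},{"claw":0,"dp":[0,0,0],"roll":0},{"claw":0,"dp":[0,0,0],"roll":0}]'

```text
time: 2.45
position: [0.5242, 0.1151, 0.3459]
tcp_rot: [31.1, 89.9, 2.6]
wrist_force: [-0.4, 0.3, 0.2]
grip_width: 1.001
```

```bash
python3 - <<'E'
from h import *
s=arm.observe(); R=Ro.from_euler('xyz',s['tcp_rot'],degrees=True).as_matrix()
print(s['time'],s['position'],s['q'],'jaw',np.degrees(np.arctan2(R[1,2],R[0,2])),R[:,0], arm.hold_point_z)
save('side','side2.png',(200,50,420,260),3); save('top','top2.png')
E
```

```text
2.45 [0.52422781 0.11509753 0.3458615 ] [ 3.68166503e+00  1.75985134e+01 -8.42194972e+00  6.39213469e+01
 -1.13778153e-03  1.22258136e+02] jaw -28.57648496532254 [ 1.01478589e-03  4.53980699e-05 -9.99999484e-01] 0.1547
```

View pics/side2.png

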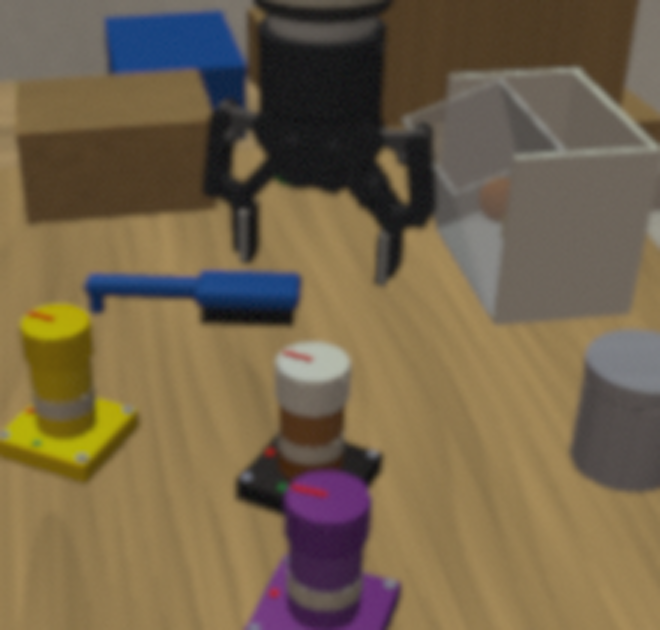

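View pics/top2.png

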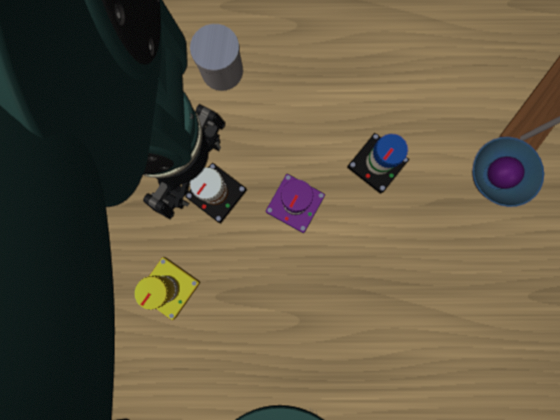

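The gripper (side view: pads at about (282,130) and (329,140)) is centred over the white cap at about (305,170). I'm correcting by 1–3 mm, going down and gripping.

jog_arm --steps '[{"claw":0,"dp":[0.15,0.3,-2.5],"roll":0},{"claw":0,"dp":[0,0,-2.5],"roll":0},{"claw":0,"dp":[0,0,-2.5],"roll":0},{"claw":0,"dp":[0,0,-2.1],"roll":0},{"claw":0,"dp":[0,0,0],"roll":0},{"claw":0,"dp":[0,0,0],"roll":0}]'

```text
time: 3.3
position: [0.5261, 0.1182, 0.25]
tcp_rot: [33.8, 89.9, 5.2]
wrist_force: [-0.3, -0.6, 0.5]
grip_width: 1.0
```

```bash
python3 - <<'E'
from h import *
s=arm.observe(); print(s['time'],s['position'],s['wrist_force'])
save('side','side3.png',(240,100,380,240),4)
E
```

```text
3.3 [0.52606218 0.11824704 0.24999174] [-0.34856984 -0.63967886  0.51964783]
```

View pics/side3.png

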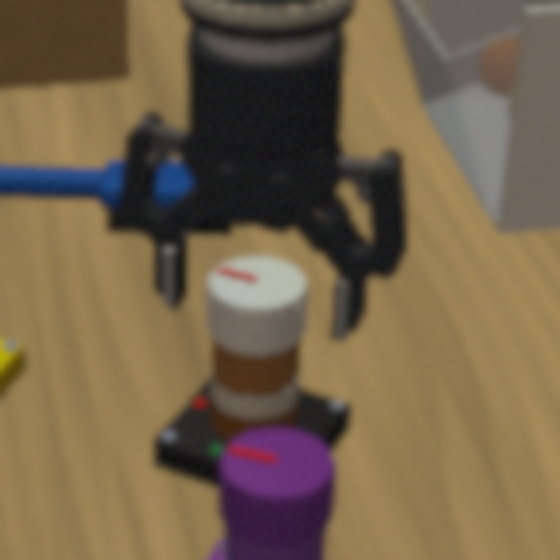

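jog_arm --steps '[{"claw":1,"dp":[0,0,0],"roll":0},{"claw":1,"dp":[0,0,0],"roll":0},{"claw":1,"dp":[0,0,0],"roll":0},{"claw":1,"dp":[0,0,0],"roll":0},{"claw":1,"dp":[0,0,0],"roll":0},{"claw":1,"dp":[0,0,0],"roll":0}]'

```text
time: 4.1
position: [0.5256, 0.1185, 0.249]
tcp_rot: [71.0, 90.0, 42.4]
wrist_force: [-2.4, 2.2, 5.4]
grip_width: 0.597
```

The pads straddle the cap and hold at a width of 0.597, about 51 mm, which matches the 52 mm cap. Now I press.

jog_arm --steps '[{"claw":1,"dp":[0,0,-0.4],"roll":0},{"claw":1,"dp":[0,0,-0.4],"roll":0},{"claw":1,"dp":[0,0,0],"roll":0},{"claw":1,"dp":[0,0,0],"roll":0}]'

```text
time: 4.6
position: [0.5255, 0.1185, 0.2423]
tcp_rot: [39.6, 89.9, 11.1]
wrist_force: [-8.8, 0.2, 27.6]
grip_width: 0.592
```

The force is 28 N and the travel is 7–8 mm, so the cap is at the press stop. Now I turn it.

jog_arm --steps '[{"claw":1,"dp":[0,0,0],"roll":5},{"claw":1,"dp":[0,0,0],"roll":8},{"claw":1,"dp":[0,0,0],"roll":8},{"claw":1,"dp":[0,0,0],"roll":8},{"claw":1,"dp":[0,0,0],"roll":8},{"claw":1,"dp":[0,0,0],"roll":8},{"claw":1,"dp":[0,0,0],"roll":8},{"claw":1,"dp":[0,0,0],"roll":8},{"claw":1,"dp":[0,0,0],"roll":8},{"claw":1,"dp":[0,0,0],"roll":6},{"claw":1,"dp":[0,0,0],"roll":0},{"claw":1,"dp":[0,0,0],"roll":0}]'

```text
time: 6.1
position: [0.5258, 0.1185, 0.2423]
tcp_rot: [-39.0, 89.9, 7.4]
wrist_force: [-6.8, 1.5, 25.8]
grip_width: 0.594
```

```bash
python3 - <<'E'
from h import *
s=arm.observe(); R=Ro.from_euler('xyz',s['tcp_rot'],degrees=True).as_matrix()
print(s['time'],s['position'],s['q'],'jaw',np.degrees(np.arctan2(R[1,2],R[0,2])),s['wrist_force'],s['wrist_torque'])
save('side','side4.png',(240,100,380,240),4)
E
```

```text
6.1 [0.52582443 0.11853135 0.24233132] [ 4.03736783e+00  2.22231815e+01 -1.87571739e+01  4.88862998e+01
  7.89036655e-03  4.75706655e+01] jaw 46.46678764080081 [-6.81759787  1.50118076 25.79630884] [0.05659926 1.34744096 0.04024624]
```

jog_arm --steps '[{"claw":1,"dp":[0,0,0],"roll":3},{"claw":1,"dp":[0,0,0],"roll":3},{"claw":1,"dp":[0,0,0],"roll":2},{"claw":1,"dp":[0,0,0],"roll":0},{"claw":1,"dp":[0,0,0],"roll":0}]'

```text
time: 6.78
position: [0.5259, 0.1185, 0.2423]
tcp_rot: [-36.4, 89.9, 17.9]
wrist_force: [-7.3, 2.8, 26.5]
grip_width: 0.596
```

```bash
python3 - <<'E'
from h import *
s=arm.observe(); R=Ro.from_euler('xyz',s['tcp_rot'],degrees=True).as_matrix()
print(s['time'],s['position'],'jaw',np.degrees(np.arctan2(R[1,2],R[0,2])),s['wrist_force'],s['wrist_torque'])
save('side','side5.png',(240,100,380,240),4)
E
```

```text
6.775 [0.52585117 0.11846572 0.24233443] jaw 54.33563437503379 [-7.31494087  2.84651999 26.47814811] [ 0.35332623  1.3712993  -1.84949081]
```

View pics/side5.png

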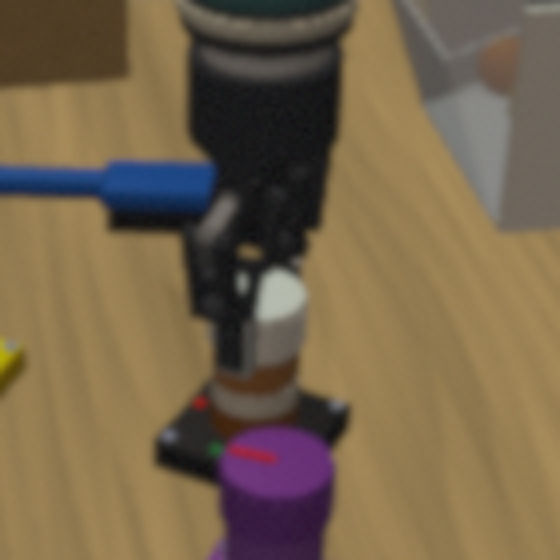

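The torque about z jumped from about 0 to −1.85 N m at about 82° of turn, so the cap is at its hard stop. I'm easing off, opening and rising straight up.

jog_arm --steps '[{"claw":1,"dp":[0,0,0.4],"roll":0},{"claw":1,"dp":[0,0,0.3],"roll":0},{"claw":0,"dp":[0,0,0],"roll":0},{"claw":0,"dp":[0,0,0],"roll":0},{"claw":0,"dp":[0,0,0],"roll":0},{"claw":0,"dp":[0,0,0],"roll":0},{"claw":0,"dp":[0,0,0],"roll":0},{"claw":0,"dp":[0,0,0],"roll":0}]'

```text
time: 7.82
position: [0.5256, 0.1184, 0.2476]
tcp_rot: [-154.7, 90.0, -100.3]
wrist_force: [0.4, -0.6, 0.0]
grip_width: 1.001
```

jog_arm --steps '[{"claw":0,"dp":[0,0,2],"roll":0},{"claw":0,"dp":[0,0,3],"roll":0},{"claw":0,"dp":[0,0,4],"roll":0},{"claw":0,"dp":[0,0,4],"roll":0},{"claw":0,"dp":[-4,0,2],"roll":0},{"claw":0,"dp":[-4,0,0],"roll":0},{"claw":0,"dp":[-4,0,0],"roll":0},{"claw":0,"dp":[0,0,0],"roll":0},{"claw":0,"dp":[0,0,0],"roll":0}]'

```text
time: 8.95
position: [0.406, 0.1184, 0.3979]
tcp_rot: [-50.1, 90.0, 4.4]
wrist_force: [0.3, -0.3, -0.9]
grip_width: 1.001
```

```bash
python3 - <<'E'
from h import *
print(arm.observe()['time'],arm.observe()['position'])
save('side','side6.png',(255,140,415,300),4); save('top','top6.png')
E
```

```text
8.95 [0.40596508 0.11841741 0.39790394]
```

View pics/side6.png

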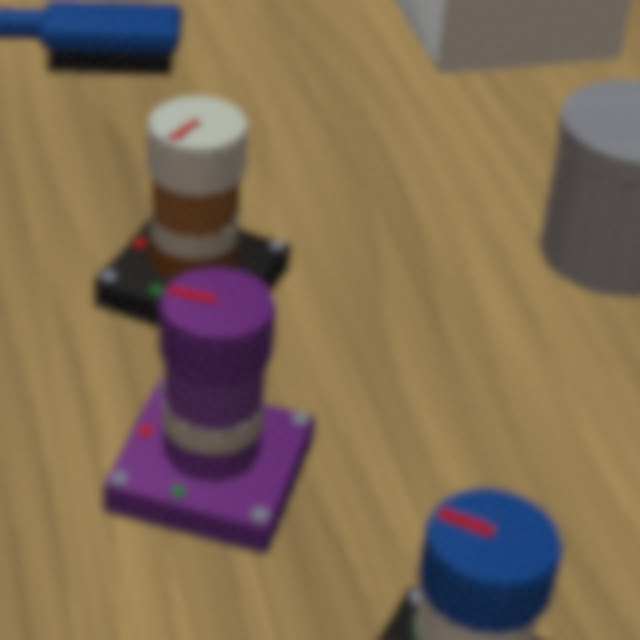

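View pics/top6.png

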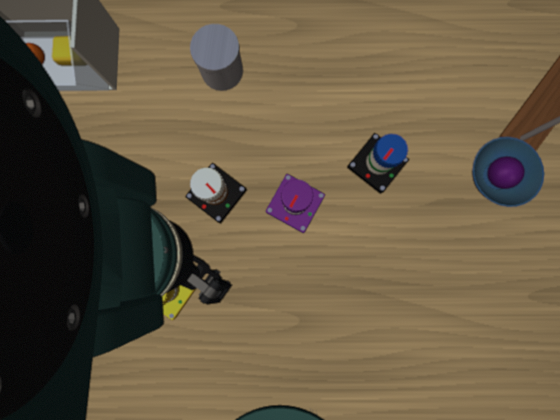

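The stripe now points toward the green dot in both views. I'm measuring its azimuth before handing in.

```bash
python3 - <<'E'
from h import *
for n,(x0,y0,x1,y1) in (('top',(188,165,228,202)),('side',(288,162,320,180))):
    im=viewer.grab_frame(n); h=cv2.cvtColor(im,cv2.COLOR_RGB2HSV)
    m=((h[...,0]<10)|(h[...,0]>170))&(h[...,1]>90)&(h[...,2]>80)
    mm=np.zeros_like(m); mm[y0:y1,x0:x1]=m[y0:y1,x0:x1]
    ys,xs=np.nonzero(mm); P=np.array([atz(n,p,.112)[:2] for p in zip(xs,ys)])
    w=P-P.mean(0); d=np.linalg.svd(w,full_matrices=False)[2][0]
    if (P.mean(0)-[.525,.118])@d<0:d=-d
    print(n,len(xs),'stripe az',np.degrees(np.arctan2(d[1],d[0])),P.mean(0))
save('top','top7.png',(180,150,250,225),7)
E
```

```text
top 33 stripe az -135.95624574477984 [0.51680228 0.11054909]
side 6 stripe az -131.10777678013994 [0.51720235 0.11310651]
```

View pics/top7.png

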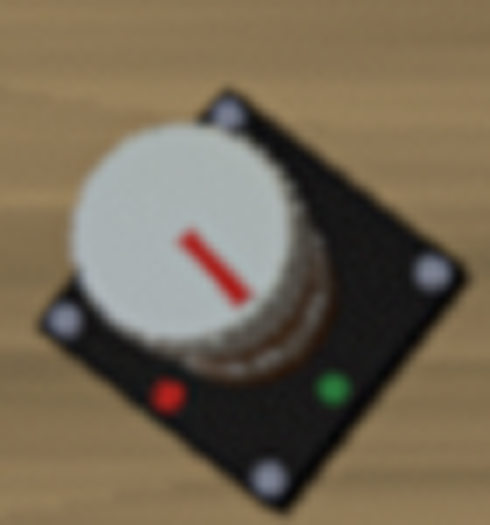

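The stripe is at −136° and the green dot at −138°, so the cap is fully open within measurement error. The blue cap's stripe looks unchanged. Handing in.

```bash
python3 -c "
from plant import arm
print(arm.hand_in()); print(arm.observe()['time'])"
```

```text
the job is handed in; nothing more can be done
None
the job is handed in; nothing more can be done
```

The amber tub's white cap is unlocked: I pressed it fully down, turned it anticlockwise to its hard stop, let go and moved the arm clear. I handed in at about 9 s on the robot's clock.

- **Press and turn:** The cap went down about 7–8 mm at 28 N. After about 82° of turning, the wrist torque about the upright axis jumped to 1.85 N m, which marked the hard stop.
- **Last checks:** In the top view the stripe lies at −136° and the green dot at −138°. The side view gave −131°, but from only 6 stripe pixels, so I trust the top view.
- **Everything else:** The gripper was open and clear of everything. I never went near the blue cap, and its stripe, judged by eye, had not moved. The purple tub looked unchanged. The gripper hid most of the yellow one in the last top view, but the fingertips stayed well above its height.

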